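# Stroke the slot covers home along a T-slot rail

### The job

Five grey plastic slot covers stand proud of the aluminium T-slot rail. With the fingertips, stroke along the row from the end without the stop block towards the stop block, pressing the covers gently down fully home one after the other in that order. Do not pull any cover up, and leave the things standing round the rail where they are.

Things in the scene. Friction and masses are not known exactly. Their poses are not given: they have to be found in the camera images.
- rail: Fixed aluminium T-slot rail, 300 mm long along its y, 44 mm wide along its x; origin at the centre of its underside. Lip tops 34 mm above the bench; between them a 24 mm slot with five grey covers. Dark steel stop block at the +y end (y = 141 to 159 mm, top 66 mm above the bench); none at the -y end (on the robot's right). Foot lugs reach 35 mm from the centre line; loose things are centred 100 to 115 mm from it.
- cover_1 (a joint): How far cover 1 stands up out of its home position, in m: 0 = pressed fully home (hard stop), 0.004 to 0.0065 at the start. It slides straight up and down with a friction of 3 N and stays where it is left.
- cover_1_top (a point): Middle of the crown of cover 1 (next to the end without a block), at x = 0, y = -108 mm on the rail. Grey plastic, 52 mm long (along the rail), 19 mm wide: flat 19 mm crown, ends sloping down 7.5 mm over 17 mm, so a fingertip sliding along rides up and pushes it down. Crown 36 mm above the bench when home.
- cover_2 (a joint): How far cover 2 stands up out of its home position, in m: 0 = pressed fully home (hard stop), 0.004 to 0.0065 at the start. It slides straight up and down with a friction of 3 N and stays where it is left.
- cover_2_top (a point): Middle of the crown of cover 2 (counted from the end without a block), at x = 0, y = -54 mm on the rail. Grey plastic, 52 mm long (along the rail), 19 mm wide: flat 19 mm crown, ends sloping down 7.5 mm over 17 mm, so a fingertip sliding along rides up and pushes it down. Crown 36 mm above the bench when home.
- cover_3 (a joint): How far cover 3 stands up out of its home position, in m: 0 = pressed fully home (hard stop), 0.004 to 0.0065 at the start. It slides straight up and down with a friction of 3 N and stays where it is left.
- cover_3_top (a point): Middle of the crown of cover 3 (counted from the end without a block), at x = 0, y = 0 mm on the rail. Grey plastic, 52 mm long (along the rail), 19 mm wide: flat 19 mm crown, ends sloping down 7.5 mm over 17 mm, so a fingertip sliding along rides up and pushes it down. Crown 36 mm above the bench when home.
- cover_4 (a joint): How far cover 4 stands up out of its home position, in m: 0 = pressed fully home (hard stop), 0.004 to 0.0065 at the start. It slides straight up and down with a friction of 3 N and stays where it is left.
- cover_4_top (a point): Middle of the crown of cover 4 (counted from the end without a block), at x = 0, y = 54 mm on the rail. Grey plastic, 52 mm long (along the rail), 19 mm wide: flat 19 mm crown, ends sloping down 7.5 mm over 17 mm, so a fingertip sliding along rides up and pushes it down. Crown 36 mm above the bench when home.
- cover_5 (a joint): How far cover 5 stands up out of its home position, in m: 0 = pressed fully home (hard stop), 0.004 to 0.0065 at the start. It slides straight up and down with a friction of 3 N and stays where it is left.
- cover_5_top (a point): Middle of the crown of cover 5 (next to the stop block), at x = 0, y = 108 mm on the rail. Grey plastic, 52 mm long (along the rail), 19 mm wide: flat 19 mm crown, ends sloping down 7.5 mm over 17 mm, so a fingertip sliding along rides up and pushes it down. Crown 36 mm above the bench when home.
- whetstone: Grey whetstone, 33 x 68 x 27 mm; loose, not part of the job, to be left alone. Origin at the centre of its underside.
- collet_1: Steel collet standing on end, 25 mm across, 40 mm high; loose, not part of the job, to be left alone. Origin at the centre of its underside.
- sanding_block: Brown sanding block, 52 x 92 x 32 mm; loose, not part of the job, to be left alone. Origin at the centre of its underside.

How it is judged:
By the outcome, as a careful person would: the job done as asked, in the order asked, and still so for the second after the job is handed in, with the robot touching nothing.
It also fails if it takes over 43 s, if anything falls off the work surface, if the arm or the gripper's body presses on something with over 40 N, if the wrist force passes 120 N, or if a joint passes its speed limit or range.

### The arm

A 6-joint arm with a two-finger parallel gripper is mounted at the origin on a cart in front of the work surface, level with it; the furniture and walls round the work are solid. World frame = base frame: x ahead of the robot, y to its left, z up, the work surface at z = 0. Lengths are in m, angles in rad, forces in N, time in s.
With the tool pointing down it reaches from about 0.3 to 0.775 m from the base axis. Payload 14.6 kg.
Tool frame: the origin (TCP) lies where the fingers leave the gripper's body, on its centre line; the fingertips stand 97 mm ahead of it and the grasp point (between the pads) lies 78 mm ahead of it (ctrl.grasp_offset is the distance from the TCP to the grasp point, in m); z points along the fingers, y is the direction in which the jaws open and shut (so a half turn about z gives the same grasp; the last joint's range is limited). The gripper opens to 94 mm and grips with 3 to 60 N. Pads are 16 mm wide; open, the fingers measure 119 mm over their backs; the gripper's body (75 mm by 177 mm) begins 78 mm behind the grasp point.
Start: joints at [-1.233, 0.3, 1.521, -0, 1.321, -0.067], TCP at [0.217, -0.506, 0.303] pointing down, gripper open.
Joint ranges: [-3.03, 3.03], [-0.79, 2.21], [0.23, 2.52], [-1.04, 4.18], [0, 3.07], [-2.55, 2.55]. Speed limits (rad/s): [2.22, 2.22, 2.57, 3.14, 3.14, 3.14].

### API

Orientations are given as a unit quaternion [x, y, z, w].
In Python, from rig import ctrl gives the robot as it stands.
- The arm moves only by the tool jog_arm, never from a script. Its argument "series" is a list of rows, each an object of numbers: "ax", "ay", "az": the turn, a rotation vector about the tool's x, y, z in degrees; "tx", "ty", "tz": the shift along the tool's x, y, z in mm; "gripper": the opening, from -1 (shut) to 1 (fully open), so that 0 is half open. A call has 1 to 8 rows; each row is the pose to reach, as a shift and turn from the pose measured when the call began, along the tool's axes at that moment; what a row does not reach only later rows make up. A row lasts 1/10 s, in which the tool goes at most 50 mm and 8.59 degrees, less where a joint would pass 70% of its speed; a pose out of reach is approached as far as the arm can. A call with a gripper value outside its range is refused whole. The fingers move at their own pace and stop on an object; "force" is the grip in N (left out, the last holds). Time passes only in rows, so rows that repeat a pose let the fingers close. It gives the time, the measured TCP pose, the force and the opening at its end, in the units of the state.
- ctrl.state(): the state, without advancing time (a new reading comes with each control period).
- ctrl.get_image(name): name is "scene" or "top" or "wrist"; returns the picture (420x560x3 uint8, red, green, blue); there is no depth.
- ctrl.camera_info(name): a dict with "vfov" (degrees; the focal length in pixels is half the picture's height over the tangent of half this angle, whatever the lens; pixels are square), "cx", "cy" (the principal point, pixels), "world_to_cam" (4x4, takes a point from world to camera coordinates). Camera axes: x right, y up, looking along -z (the intrinsics and any distortion apply to the point x, -y, -z); pixel columns grow to the right and rows downward; lengths in m; the calibration is good to about 2 mm. The wrist camera is an equidistant fisheye: a pixel r from the principal point sees the ray r / f radians off the axis. A picture is of the moment at which its call begins: read the wrist's pose just before it. camera_info takes no time and is no camera call; for the wrist camera it gives the pose at the moment of the call.
- ctrl.job_done(): hands the job in, once; it reports no verdict.
The state is a dict: "t": time; "joint_pos": joint angles; "dq": joint speeds; "joint_efforts": joint torques, N m; "tool_pos": TCP position; "orientation": TCP orientation; "ft_force": force on the tool from outside, world axes, zero at the start; "torque": the same for the moment, N m; "finger_gap": finger opening in m.
Only numpy, scipy, OpenCV 4.12 (cv2) and the standard library are available. Lean on these libraries where they do the work, as an engineer would, in place of code of your own. Each camera call takes 0.05 s, during which the arm holds its last target.

## Working session

There is one attempt and no reset: what is moved stays moved. The work goes in short steps, Python scripts to look and compute and a tool call to move; the robot and the scene stay as the last step left them, time stands still between calls to the robot, and variables do not carry over. Pictures are saved under pics/ and viewed, and the job is handed in when it is done.

Besides the shell and the picture viewer there is one more tool, called after "Emit:" by a JSON object that holds its "fn" and its "kwargs", one argument or row to a line. jog_arm: Moves the arm, as the interface text tells. Its arguments: {"type":"object","properties":{"series":{"type":"array","items":{"type":"object","properties":{"ax":{"type":"number"},"ay":{"type":"number"},"az":{"type":"number"},"tx":{"type":"number"},"ty":{"type":"number"},"tz":{"type":"number"},"gripper":{"type":"number"}}}},"force":{"type":"number"}},"required":["series"]}

```bash
mkdir -p pics; ls
python3 - <<'E'
from rig import ctrl
import cv2,json
print(ctrl.state())
for n in("scene","top"):
    im=ctrl.get_image(n); cv2.imwrite(f"pics/{n}0.png",im[:,:,::-1]); c=ctrl.camera_info(n); print(n,c)
E
```

```text
pics
{'t': 0.0, 'joint_pos': array([-1.23261051e+00,  3.00442854e-01,  1.52161734e+00, -3.97527684e-05,
        1.32072031e+00, -6.65952572e-02]), 'dq': array([ 8.30890643e-04,  1.32543873e-03, -6.14234445e-04,  8.97070637e-04,
       -1.73193036e-03,  3.70731688e-05]), 'joint_efforts': array([-1.61739157e-03, -5.31820428e+01, -3.52734804e+01,  7.07103079e-02,
        2.42884067e-02, -1.09568807e-04]), 'tool_pos': array([ 0.2165371 , -0.50539703,  0.30208642]), 'orientation': array([ 9.79587687e-01,  2.01016441e-01, -9.94830502e-05, -5.85854773e-04]), 'ft_force': array([ 0.67861526, -0.34899006, -0.04287685]), 'torque': array([ 0.03221027,  0.01750446, -0.03602065]), 'finger_gap': 0.09410263832317367}
scene {'vfov': 44.34845520147279, 'cx': 270.8307791178537, 'cy': 210.26940060226806, 'world_to_cam': array([[-0.68124304, -0.73172456,  0.02206996,  0.40219116],
       [ 0.41115299, -0.35749595,  0.83854032, -0.28312842],
       [-0.60569063,  0.58032388,  0.54439237, -0.5295487 ],
       [ 0.        ,  0.        ,  0.        ,  1.        ]])}
top {'vfov': 56.30813533105759, 'cx': 277.7209951472125, 'cy': 209.19805131533144, 'world_to_cam': array([[-3.33190411e-03, -9.99675825e-01,  2.52417168e-02,
        -1.00484835e-03],
       [ 9.92394208e-01, -1.99362701e-04,  1.23100354e-01,
        -5.74195792e-01],
       [-1.23055415e-01,  2.54598922e-02,  9.92073162e-01,
        -8.45687920e-01],
       [ 0.00000000e+00,  0.00000000e+00,  0.00000000e+00,
         1.00000000e+00]])}
```

View pics/top0.png

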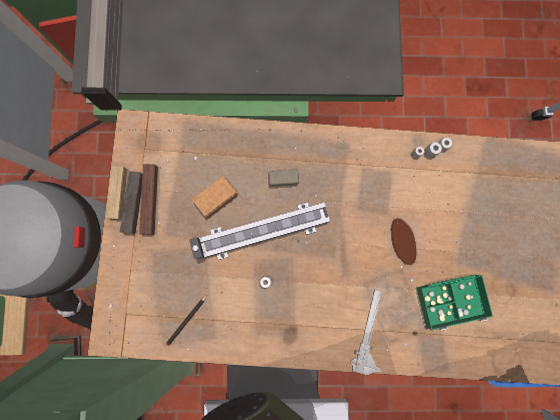

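View pics/scene0.png

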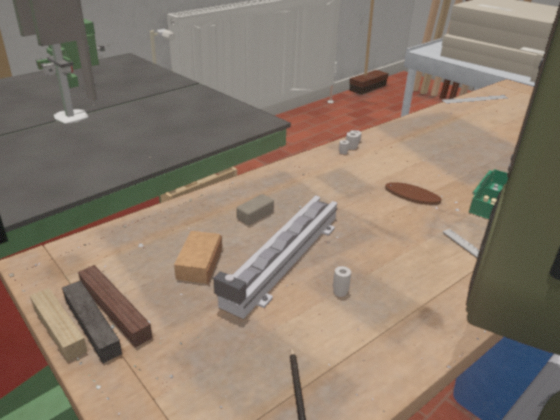

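The top view shows the rail from the stop block at about (198,247) to the free end at about (326,213). The sanding block is at (215,197), the whetstone at (283,178) and the collet at (265,282). I'll enlarge the rail.

Run:
```python
import cv2
im=cv2.imread("pics/top0.png")[160:300,180:340]
cv2.imwrite("pics/topc.png",cv2.resize(im,None,fx=5,fy=4.2857,interpolation=cv2.INTER_CUBIC)[:600])
im=cv2.imread("pics/scene0.png")[185:325,200:360]
cv2.imwrite("pics/scenec.png",cv2.resize(im,None,fx=4,fy=4,interpolation=cv2.INTER_CUBIC))
im=cv2.imread("pics/top0.png")
cv2.imwrite("pics/tc1.png",cv2.resize(im[225:265,185:245],None,fx=10,fy=10,interpolation=cv2.INTER_CUBIC))
cv2.imwrite("pics/tc2.png",cv2.resize(im[195:240,280:340],None,fx=10,fy=10,interpolation=cv2.INTER_CUBIC))
```

```text
(no output)
```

View pics/tc1.png

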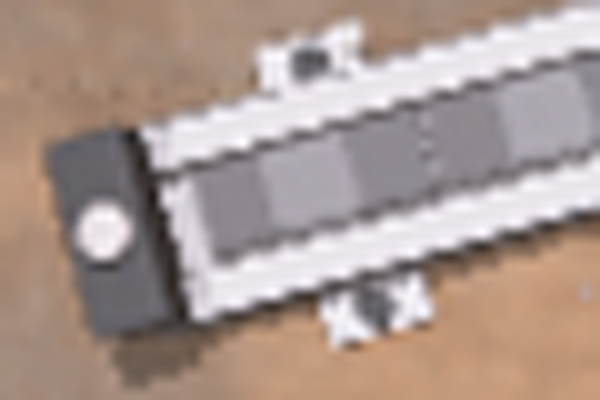

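View pics/tc2.png

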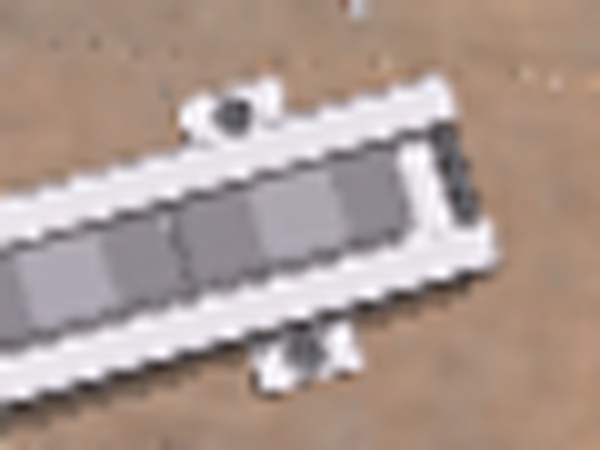

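View pics/scenec.png

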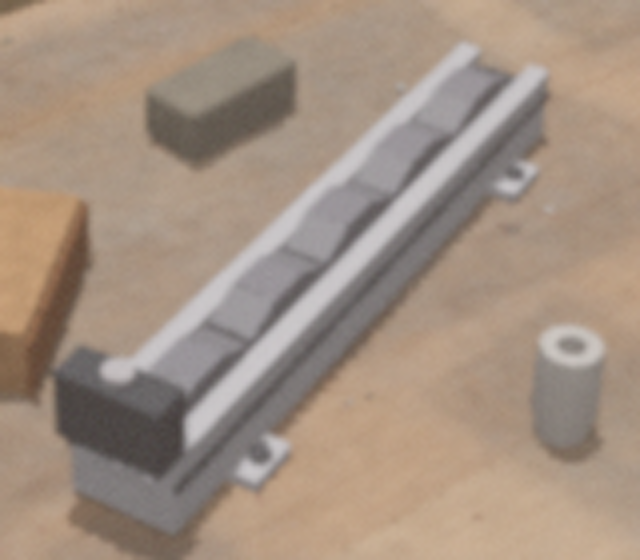

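Enlarged, cover 5's crown is at about (216.2,243.3) and cover 1's at (309.8,216.3). The free-end lip corners are at (324.3,203.0) and (329.6,221.3).

```bash
cat > h.py <<'E'
from rig import ctrl
import numpy as np, cv2
def ray(n,u,v,z,ci=None):
    c=ci or ctrl.camera_info(n); M=c["world_to_cam"]; f=210/np.tan(np.radians(c["vfov"]/2))
    x=(u-c["cx"]); y=(v-c["cy"])
    if n=="wrist":
        r=np.hypot(x,y); th=r/f; d=np.array([np.sin(th)*x/r,-np.sin(th)*y/r,-np.cos(th)])
    else: d=np.array([x/f,-y/f,-1])
    R=M[:3,:3]; o=-R.T@M[:3,3]; w=R.T@d
    return o+w*(z-o[2])/w[2]
def proj(n,P,ci=None):
    c=ci or ctrl.camera_info(n); M=c["world_to_cam"]; f=210/np.tan(np.radians(c["vfov"]/2))
    p=M[:3,:3]@np.array(P)+M[:3,3]
    if n=="wrist":
        r=np.hypot(p[0],p[1]); th=np.arctan2(r,-p[2]); return np.array([c["cx"]+f*th*p[0]/r,c["cy"]-f*th*p[1]/r])
    return np.array([c["cx"]+f*p[0]/-p[2],c["cy"]-f*p[1]/-p[2]])
E
python3 - <<'E'
from h import *
a=ray("top",216.2,243.3,.041);b=ray("top",309.8,216.3,.041)
print("c5",a,"c1",b,np.linalg.norm(a-b))
d=(a-b)/np.linalg.norm(a-b);print("yaw of rail y",np.degrees(np.arctan2(d[1],d[0])), "centre",(a+b)/2)
p=ray("top",324.3,203,.034);q=ray("top",329.6,221.3,.034);print("end",p,q,np.linalg.norm(p-q),(p+q)/2+d*.15)
s=ray("top",200+0,0,0)
for n,u,v,z in(("whet",283,178,.027),("sand",215,197,.032),("collet",265,282,.04)):
    print(n,ray("top",u,v,z))
# rectify full check: project cover tops in scene
for k in range(-2,3):
    P=(a+b)/2+d*.054*k; print(k,proj("scene",P))
E
```

```text
c5 [0.4979733  0.13369766 0.041     ] c1 [ 0.55752937 -0.07342268  0.041     ] 0.215512790088602
yaw of rail y 106.04223523234323 centre [0.52775133 0.03013749 0.041     ]
end [ 0.58847676 -0.10744359  0.034     ] [ 0.54693653 -0.11865246  0.034     ] 0.043025916956442596 [0.52625476 0.03111071 0.034     ]
whet [ 0.64726095 -0.01457786  0.027     ]
sand [0.60236154 0.13922111 0.032     ]
collet [0.41356857 0.02639264 0.04      ]
-2 [315.60158585 206.29850209]
-1 [300.78179354 221.10651202]
0 [284.52813926 237.34724393]
1 [266.62194824 255.23919875]
2 [246.79769807 275.04768778]
```

The scale checks agree: crown spacing is 215.5 mm (should be 216) and rail width 43 mm (should be 44). The scene view also matches. Next I'll work out the move above cover 1, with the jaws shut and set along the rail.

```bash
cat >> h.py <<'E'
from scipy.spatial.transform import Rotation as Ro
C=np.array([.527,.0306]); YAW=np.radians(106.0)
D=np.array([np.cos(YAW),np.sin(YAW)]); X=np.array([D[1],-D[0]])
def tgt(ry,tipz,rx=0):
    p=C+D*ry+X*rx; return np.array([p[0],p[1],tipz+.097])
def plan(ry,tipz,rx=0):
    s=ctrl.state(); R=Ro.from_quat(s["orientation"]); 
    Rt=Ro.from_matrix(np.column_stack([-np.r_[X,0]*-1,-np.r_[D,0],[0,0,-1]]))
    sh=R.inv().apply(tgt(ry,tipz,rx)-s["tool_pos"])*1000
    print("shift",sh.round(2),"rot",np.degrees((R.inv()*Rt).as_rotvec()).round(2))
def where():
    s=ctrl.state(); p=s["tool_pos"]; e=p[:2]-C
    print("t",s["t"],"rail y",(e@D*1000).round(2),"x",(e@X*1000).round(2),"tip z",((p[2]-.097)*1000).round(2),"F",s["ft_force"].round(2),"gap",s["finger_gap"],"q",s["joint_pos"].round(3))
E
python3 -c "
from h import *
plan(-.108,.075); where()"
```

```text
shift [ 482.93 -263.15  130.44] rot [-0.06  0.    7.19]
t 0.1 rail y -429.69 x -446.16 tip z 205.14 F [-0.16  0.24 -0.28] gap 0.09404771701110307 q [-1.233  0.3    1.522 -0.     1.321 -0.067]
```

Emit:
{"fn": "jog_arm", "kwargs": {
  "series": [
    {"tx":40,"ty":-22,"tz":5,"az":2,"gripper":-1},
    {"tx":80,"ty":-44,"tz":10,"az":4,"gripper":-1},
    {"tx":120,"ty":-66,"tz":15,"az":7.2,"gripper":-1},
    {"tx":160,"ty":-88,"tz":20,"az":7.2,"gripper":-1},
    {"tx":200,"ty":-110,"tz":25,"az":7.2,"gripper":-1},
    {"tx":240,"ty":-131,"tz":30,"az":7.2,"gripper":-1},
    {"tx":280,"ty":-153,"tz":35,"az":7.2,"gripper":-1},
    {"tx":320,"ty":-175,"tz":40,"az":7.2,"gripper":-1}
  ],
  "force": 20
}}

```text
schema error: expected keys ax, ay, az, tx, ty, tz, gripper
```

```bash
python3 -c "
from h import *
plan(-.108,.1); where()"
```

```text
shift [ 482.93 -263.18  105.44] rot [-0.06  0.    7.19]
t 0.1 rail y -429.69 x -446.16 tip z 205.14 F [-0.16  0.24 -0.28] gap 0.09404771701110307 q [-1.233  0.3    1.522 -0.     1.321 -0.067]
```

Emit:
{"fn": "jog_arm", "kwargs": {
  "series": [
    {"ax":0,"ay":0,"az":2,"tx":40,"ty":-22,"tz":5,"gripper":-1},
    {"ax":0,"ay":0,"az":4,"tx":80,"ty":-44,"tz":10,"gripper":-1},
    {"ax":0,"ay":0,"az":7.2,"tx":120,"ty":-66,"tz":15,"gripper":-1},
    {"ax":0,"ay":0,"az":7.2,"tx":160,"ty":-88,"tz":20,"gripper":-1},
    {"ax":0,"ay":0,"az":7.2,"tx":200,"ty":-110,"tz":25,"gripper":-1},
    {"ax":0,"ay":0,"az":7.2,"tx":240,"ty":-131,"tz":30,"gripper":-1},
    {"ax":0,"ay":0,"az":7.2,"tx":280,"ty":-153,"tz":35,"gripper":-1},
    {"ax":0,"ay":0,"az":7.2,"tx":320,"ty":-175,"tz":40,"gripper":-1}
  ],
  "force": 20
}}

```text
t: 0.9
tool_pos: [0.4425, -0.2168, 0.262]
orientation: [0.99, 0.139, -0.0, -0.001]
ft_force: [0.1, -1.2, -0.6]
finger_gap: 0.0336
```

```bash
python3 -c "
from h import *
plan(-.108,.1); where()"
```

```text
shift [ 149.37 -106.48   65.12] rot [-0.07  0.01 -0.01]
t 0.9 rail y -214.52 x -149.38 tip z 165.04 F [ 0.09 -1.22 -0.64] gap 0.03357355167833055 q [-5.300e-01  2.120e-01  1.730e+00  1.000e-03  1.201e+00  7.610e-01]
```

Emit:
{"fn": "jog_arm", "kwargs": {
  "series": [
    {"ax":0,"ay":0,"az":0,"tx":38,"ty":-27,"tz":10,"gripper":-1},
    {"ax":0,"ay":0,"az":0,"tx":75,"ty":-53,"tz":25,"gripper":-1},
    {"ax":0,"ay":0,"az":0,"tx":112,"ty":-80,"tz":45,"gripper":-1},
    {"ax":0,"ay":0,"az":0,"tx":149.4,"ty":-106.5,"tz":65,"gripper":-1},
    {"ax":0,"ay":0,"az":0,"tx":149.4,"ty":-106.5,"tz":65,"gripper":-1},
    {"ax":0,"ay":0,"az":0,"tx":149.4,"ty":-106.5,"tz":65,"gripper":-1}
  ]
}}

```text
t: 1.5
tool_pos: [0.5567, -0.0726, 0.1963]
orientation: [0.99, 0.14, -0.001, -0.001]
ft_force: [0.6, -0.9, 0.7]
finger_gap: 0.0007
```

Run:
```python
from h import *
plan(-.108,.044); where()
ci=ctrl.camera_info("wrist"); im=ctrl.get_image("wrist")
cv2.imwrite("pics/w1.png",im[:,:,::-1])
im2=ctrl.get_image("top");cv2.imwrite("pics/t1.png",im2[:,:,::-1])
for k in range(5):
    print(k+1,proj("wrist",np.r_[C+D*(-.108+.054*k),.041],ci))
for sx in(-.022,.022): print("endlip",proj("wrist",np.r_[C-D*.15+X*sx,.034],ci), "stoplip",proj("wrist",np.r_[C+D*.141+X*sx,.034],ci))
print("stoptop",[proj("wrist",np.r_[C+D*.141+X*sx,.066],ci) for sx in(-.022,.022)])
```

```text
shift [-5.000e-02  7.500e-01  5.532e+01] rot [-0.11  0.1   0.09]
t 1.5 rail y -107.35 x 0.15 tip z 99.32 F [ 0.56 -0.88  0.73] gap 0.0006644084572572074 q [-1.950e-01  4.340e-01  1.599e+00  1.000e-03  1.111e+00  1.095e+00]
1 [277.34049712 223.6987476 ]
2 [207.76657817 223.40339389]
3 [144.01175164 222.73293588]
4 [ 89.43253766 221.84069357]
5 [ 44.57549344 220.87273622]
endlip [328.94570955 246.66126251] stoplip [ 30.08020092 239.10357235]
endlip [331.59790683 193.77621468] stoplip [ 22.12789947 196.62737027]
stoptop [array([ 10.29088758, 250.64023925]), array([  0.60915584, 205.0438073 ])]
```

View pics/w1.png

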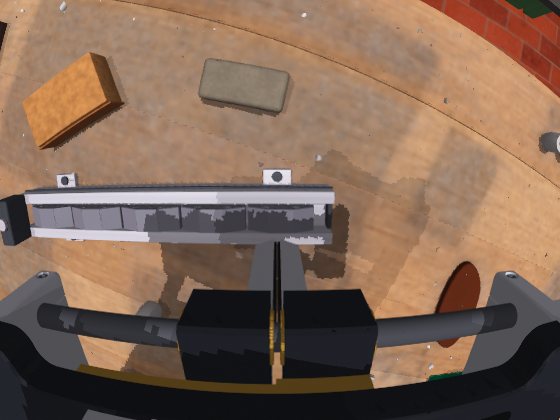

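View pics/t1.png

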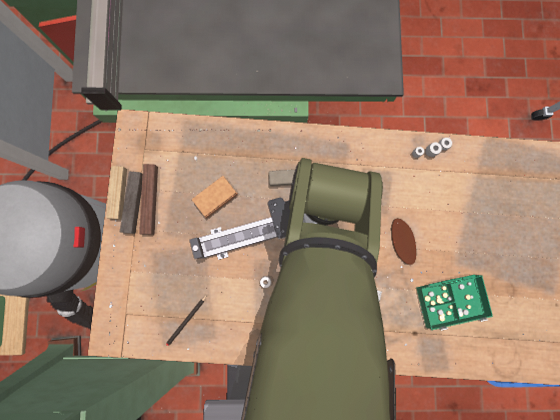

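Predictions sit about 4–6 px below the rail lips in the wrist picture, so I'll check on an enlarged crop.

Run:
```python
import cv2
im=cv2.imread("pics/w1.png")
cv2.imwrite("pics/w1a.png",cv2.resize(im[160:260,220:350],None,fx=6,fy=6,interpolation=cv2.INTER_CUBIC))
cv2.imwrite("pics/w1b.png",cv2.resize(im[165:265,0:130],None,fx=6,fy=6,interpolation=cv2.INTER_CUBIC))
```

```text
(no output)
```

View pics/w1a.png

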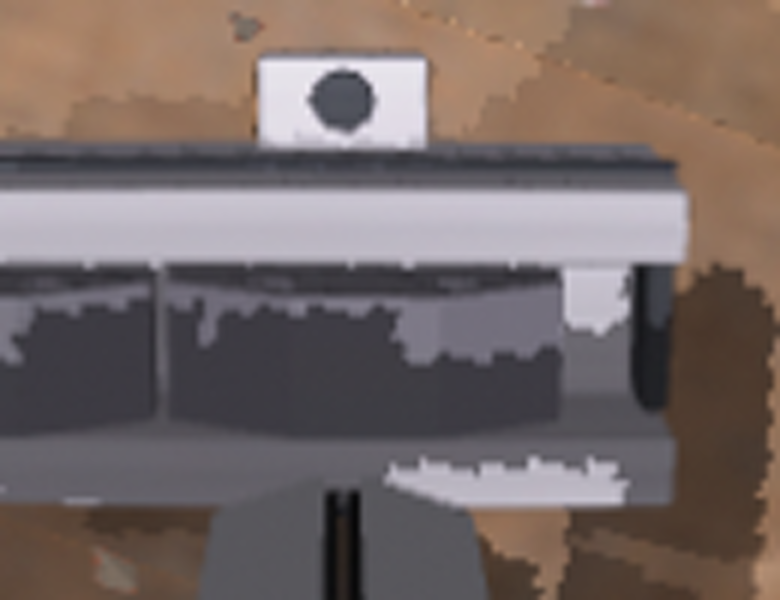

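View pics/w1b.png

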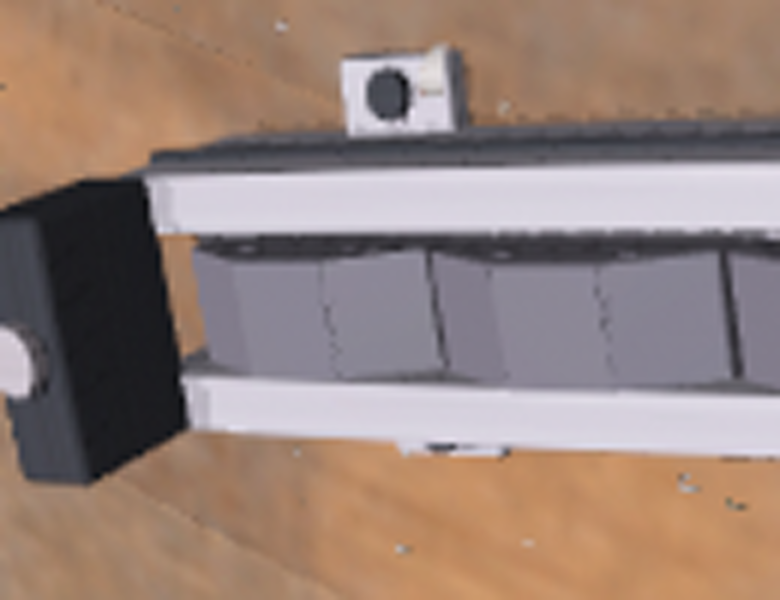

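Run:
```python
from h import *
ci=ctrl.camera_info("wrist")
for n,u,v,z in(("e+",334.7,191.7,.034),("e-",332,243.8,.034),("s-",31.7,236.7,.034),("s+",24.7,193.7,.034),("1/2",246.8,222,.034),):
    e=ray("wrist",u,v,z,ci)[:2]-C; print(n,e@D*1e3,e@X*1e3)
# scene check
ci=ctrl.camera_info("scene")
for sx in(-.022,.022):
  for y in (-.15,.141): print(sx,y,proj("scene",np.r_[C+D*y+X*sx,.034],ci))
```

```text
e+ -154.1022172592827 22.981303736593304
e- -153.9878788935186 -20.408437324012635
s- 137.30702112800958 -19.36754772186029
s+ 136.02068286920166 24.91552856970917
1/2 -85.23336772047831 -1.5482542246129407
-0.022 -0.15 [337.34554707 202.84523171]
-0.022 0.141 [247.07436949 298.35574698]
0.022 -0.15 [315.14799071 195.76480804]
0.022 0.141 [220.70131881 286.73384025]
```

Wrist and top disagree by about 2 mm across and 3–4 mm along, while scene agrees with top. The 24 mm slot and the 19 mm crown tolerate that, so I'll take a compromise (+1 mm across, about -1.5 mm along) and descend onto cover 1.

Run:
```python
from h import *
plan(-.111,.036,.001); where()
```

```text
shift [ 1.45  2.42 64.57] rot [-0.05 -0.   -0.05]
t 1.6 rail y -108.63 x -0.45 tip z 100.58 F [-0.33  0.02 -0.43] gap 0.0004701289096536072 q [-1.980e-01  4.320e-01  1.599e+00  1.000e-03  1.111e+00  1.094e+00]
```

Emit:
{"fn": "jog_arm", "kwargs": {
  "series": [
    {"ax":0,"ay":0,"az":0,"tx":1.5,"ty":2.4,"tz":25,"gripper":-1},
    {"ax":0,"ay":0,"az":0,"tx":1.5,"ty":2.4,"tz":45,"gripper":-1},
    {"ax":0,"ay":0,"az":0,"tx":1.5,"ty":2.4,"tz":56,"gripper":-1},
    {"ax":0,"ay":0,"az":0,"tx":1.5,"ty":2.4,"tz":56,"gripper":-1},
    {"ax":0,"ay":0,"az":0,"tx":1.5,"ty":2.4,"tz":56,"gripper":-1}
  ]
}}

```text
t: 2.1
tool_pos: [0.5588, -0.0763, 0.1426]
orientation: [0.99, 0.138, 0.0, -0.0]
ft_force: [0.3, 0.4, 0.1]
finger_gap: 0.0006
```

```bash
python3 -c "
from h import *
plan(-.111,.036,.001); where()"
```

```text
shift [-0.1  -0.49  9.57] rot [-0.02 -0.06 -0.09]
t 2.1 rail y -111.49 x 1.09 tip z 45.57 F [0.29 0.38 0.15] gap 0.0005586375791065193 q [-2.010e-01  5.110e-01  1.628e+00  1.000e-03  1.002e+00  1.092e+00]
```

Emit:
{"fn": "jog_arm", "kwargs": {
  "series": [
    {"ax":0,"ay":0,"az":0,"tx":0,"ty":0,"tz":3,"gripper":-1},
    {"ax":0,"ay":0,"az":0,"tx":0,"ty":0,"tz":6,"gripper":-1},
    {"ax":0,"ay":0,"az":0,"tx":0,"ty":0,"tz":8,"gripper":-1},
    {"ax":0,"ay":0,"az":0,"tx":0,"ty":0,"tz":8,"gripper":-1}
  ]
}}

```text
t: 2.5
tool_pos: [0.559, -0.0764, 0.1347]
orientation: [0.99, 0.138, 0.001, -0.0]
ft_force: [1.1, -0.9, 1.1]
finger_gap: 0.0004
```

```bash
python3 -c "
from h import *
plan(-.111,.036,.001); where()"
```

```text
shift [-0.26 -0.62  1.72] rot [ 0.   -0.09 -0.09]
t 2.5 rail y -111.62 x 1.25 tip z 37.72 F [ 1.09 -0.95  1.1 ] gap 0.0004174632459116543 q [-2.010e-01  5.230e-01  1.631e+00  1.000e-03  9.860e-01  1.092e+00]
```

Emit:
{"fn": "jog_arm", "kwargs": {
  "series": [
    {"ax":0,"ay":0,"az":0,"tx":0,"ty":0,"tz":1.5,"gripper":-1},
    {"ax":0,"ay":0,"az":0,"tx":0,"ty":0,"tz":2,"gripper":-1}
  ]
}}

```text
t: 2.7
tool_pos: [0.559, -0.0763, 0.1333]
orientation: [0.99, 0.138, 0.001, -0.0]
ft_force: [-4.4, -0.5, 14.2]
finger_gap: 0.0003
```

```bash
python3 -c "
from h import *
plan(-.111,.036,.001); where()"
```

```text
shift [-0.32 -0.61  0.31] rot [ 0.   -0.1  -0.08]
t 2.7 rail y -111.61 x 1.32 tip z 36.31 F [-4.39 -0.53 14.16] gap 0.0002651536746727319 q [-2.010e-01  5.250e-01  1.632e+00  1.000e-03  9.830e-01  1.092e+00]
```

Cover 1 is home: 14 N with the tip at 36.3 mm. Now I'll stroke towards the block, which is -ty.

Emit:
{"fn": "jog_arm", "kwargs": {
  "series": [
    {"ax":0,"ay":0.1,"az":0,"tx":-0.1,"ty":-4,"tz":0.4,"gripper":-1},
    {"ax":0,"ay":0,"az":0,"tx":-0.2,"ty":-9,"tz":0.4,"gripper":-1},
    {"ax":0,"ay":0,"az":0,"tx":-0.3,"ty":-14,"tz":0.4,"gripper":-1},
    {"ax":0,"ay":0,"az":0,"tx":-0.3,"ty":-19,"tz":0.4,"gripper":-1},
    {"ax":0,"ay":0,"az":0,"tx":-0.3,"ty":-24,"tz":0.4,"gripper":-1}
  ]
}}

```text
t: 3.2
tool_pos: [0.5518, -0.0528, 0.1325]
orientation: [0.99, 0.138, 0.0, -0.0]
ft_force: [1.0, -0.2, 0.1]
finger_gap: 0.0005
```

```bash
python3 -c "
from h import *
plan(-.054,.0358,.001); where()"
```

```text
shift [  0.12 -32.99  -0.25] rot [-0.03 -0.05 -0.08]
t 3.2 rail y -86.99 x 0.83 tip z 35.53 F [ 1.   -0.25  0.13] gap 0.0005219627185505114 q [-1.620e-01  5.080e-01  1.661e+00  1.000e-03  9.720e-01  1.131e+00]
```

Emit:
{"fn": "jog_arm", "kwargs": {
  "series": [
    {"ax":0,"ay":0,"az":0,"tx":0,"ty":-5,"tz":-0.2,"gripper":-1},
    {"ax":0,"ay":0,"az":0,"tx":0,"ty":-10,"tz":-0.2,"gripper":-1},
    {"ax":0,"ay":0,"az":0,"tx":0,"ty":-15,"tz":-0.2,"gripper":-1},
    {"ax":0,"ay":0,"az":0,"tx":0,"ty":-20,"tz":-0.2,"gripper":-1},
    {"ax":0,"ay":0,"az":0,"tx":0,"ty":-25,"tz":0,"gripper":-1},
    {"ax":0,"ay":0,"az":0,"tx":0,"ty":-30,"tz":0.2,"gripper":-1},
    {"ax":0,"ay":0,"az":0,"tx":0,"ty":-33,"tz":0.3,"gripper":-1}
  ]
}}

```text
t: 3.9
tool_pos: [0.5434, -0.0211, 0.1334]
orientation: [0.99, 0.139, 0.002, 0.0]
ft_force: [2.0, -7.3, 10.3]
finger_gap: 0.0003
```

```bash
python3 -c "
from h import *
plan(-.0,.0358,.001); where()"
```

```text
shift [ -0.57 -54.21   0.52] rot [ 0.07 -0.19 -0.07]
t 3.9 rail y -54.21 x 1.5 tip z 36.39 F [ 1.97 -7.33 10.27] gap 0.00031448806557815063 q [-0.106  0.486  1.693  0.     0.959  1.187]
```

Cover 2 is home at the same height. On to cover 3.

Emit:
{"fn": "jog_arm", "kwargs": {
  "series": [
    {"ax":0,"ay":0,"az":0,"tx":-0.2,"ty":-6,"tz":0.3,"gripper":-1},
    {"ax":0,"ay":-0.1,"az":0,"tx":-0.4,"ty":-13,"tz":0.3,"gripper":-1},
    {"ax":0,"ay":-0.1,"az":0,"tx":-0.5,"ty":-20,"tz":0.3,"gripper":-1},
    {"ax":0,"ay":-0.1,"az":0,"tx":-0.5,"ty":-27,"tz":0.3,"gripper":-1},
    {"ax":0,"ay":-0.1,"az":0,"tx":-0.5,"ty":-34,"tz":0.4,"gripper":-1},
    {"ax":0,"ay":-0.1,"az":0,"tx":-0.5,"ty":-41,"tz":0.5,"gripper":-1},
    {"ax":0,"ay":-0.1,"az":0,"tx":-0.5,"ty":-48,"tz":0.6,"gripper":-1},
    {"ax":0,"ay":-0.1,"az":0,"tx":-0.5,"ty":-54,"tz":0.8,"gripper":-1}
  ]
}}

```text
t: 4.7
tool_pos: [0.5285, 0.0309, 0.1334]
orientation: [0.99, 0.139, 0.002, 0.001]
ft_force: [2.3, -7.9, 9.9]
finger_gap: 0.0003
```

```bash
python3 -c "
from h import *
plan(.054,.0358,.001); where()"
```

```text
shift [ -0.64 -54.1    0.43] rot [ 0.14 -0.2  -0.06]
t 4.7 rail y -0.1 x 1.58 tip z 36.37 F [ 2.26 -7.88  9.91] gap 0.0003101197373627582 q [-0.01   0.46   1.735 -0.002  0.943  1.283]
```

Emit:
{"fn": "jog_arm", "kwargs": {
  "series": [
    {"ax":0,"ay":0,"az":0,"tx":-0.2,"ty":-6,"tz":0.3,"gripper":-1},
    {"ax":0,"ay":-0.1,"az":0,"tx":-0.4,"ty":-13,"tz":0.3,"gripper":-1},
    {"ax":0,"ay":-0.1,"az":0,"tx":-0.5,"ty":-20,"tz":0.3,"gripper":-1},
    {"ax":0,"ay":-0.1,"az":0,"tx":-0.5,"ty":-27,"tz":0.3,"gripper":-1},
    {"ax":0,"ay":-0.1,"az":0,"tx":-0.5,"ty":-34,"tz":0.4,"gripper":-1},
    {"ax":0,"ay":-0.1,"az":0,"tx":-0.5,"ty":-41,"tz":0.5,"gripper":-1},
    {"ax":0,"ay":-0.1,"az":0,"tx":-0.5,"ty":-48,"tz":0.6,"gripper":-1},
    {"ax":0,"ay":-0.1,"az":0,"tx":-0.5,"ty":-54,"tz":0.8,"gripper":-1}
  ]
}}

```text
t: 5.5
tool_pos: [0.5138, 0.0829, 0.1334]
orientation: [0.99, 0.139, 0.002, 0.002]
ft_force: [1.4, -8.0, 10.7]
finger_gap: 0.0011
```

```bash
python3 -c "
from h import *
plan(.108,.0358,.001); where()"
```

```text
shift [ -0.8  -54.04   0.37] rot [ 0.22 -0.22 -0.05]
t 5.5 rail y 53.96 x 1.75 tip z 36.37 F [ 1.41 -8.05 10.69] gap 0.0010836800858137307 q [ 0.091  0.443  1.761 -0.004  0.933  1.385]
```

Emit:
{"fn": "jog_arm", "kwargs": {
  "series": [
    {"ax":0,"ay":0,"az":0,"tx":-0.3,"ty":-6,"tz":0.3,"gripper":-1},
    {"ax":0.1,"ay":-0.1,"az":0,"tx":-0.6,"ty":-13,"tz":0.3,"gripper":-1},
    {"ax":0.1,"ay":-0.1,"az":0,"tx":-0.8,"ty":-20,"tz":0.3,"gripper":-1},
    {"ax":0.1,"ay":-0.1,"az":0,"tx":-0.8,"ty":-27,"tz":0.3,"gripper":-1},
    {"ax":0.1,"ay":-0.1,"az":0,"tx":-0.8,"ty":-34,"tz":0.4,"gripper":-1},
    {"ax":0.1,"ay":-0.1,"az":0,"tx":-0.8,"ty":-41,"tz":0.5,"gripper":-1},
    {"ax":0.1,"ay":-0.1,"az":0,"tx":-0.8,"ty":-48,"tz":0.6,"gripper":-1},
    {"ax":0.1,"ay":-0.1,"az":0,"tx":-0.8,"ty":-54,"tz":0.8,"gripper":-1}
  ]
}}

```text
t: 6.3
tool_pos: [0.4988, 0.1349, 0.1333]
orientation: [0.99, 0.139, 0.002, 0.001]
ft_force: [1.8, -8.3, 11.4]
finger_gap: 0.0005
```

```bash
python3 -c "
from h import *
plan(.108,.036,.001); where()"
```

```text
shift [-0.66  0.    0.34] rot [ 0.18 -0.26 -0.05]
t 6.3 rail y 108.0 x 1.65 tip z 36.35 F [ 1.77 -8.28 11.43] gap 0.0005018481916244096 q [ 0.194  0.436  1.771 -0.003  0.929  1.489]
```

All five gave a stop at about 36.35 mm with 10–14 N. I'll lift straight off, back away and look.

Emit:
{"fn": "jog_arm", "kwargs": {
  "series": [
    {"ax":0,"ay":0,"az":0,"tx":0,"ty":0,"tz":-10,"gripper":-1},
    {"ax":0,"ay":0,"az":0,"tx":0,"ty":0,"tz":-30,"gripper":-1},
    {"ax":0,"ay":0,"az":0,"tx":0,"ty":0,"tz":-60,"gripper":-1},
    {"ax":0,"ay":0,"az":0,"tx":0,"ty":20,"tz":-95,"gripper":-1},
    {"ax":0,"ay":0,"az":0,"tx":-20,"ty":50,"tz":-130,"gripper":-1},
    {"ax":0,"ay":0,"az":0,"tx":-50,"ty":80,"tz":-150,"gripper":-1},
    {"ax":0,"ay":0,"az":0,"tx":-80,"ty":110,"tz":-160,"gripper":-1},
    {"ax":0,"ay":0,"az":0,"tx":-80,"ty":110,"tz":-160,"gripper":-1}
  ]
}}

```text
t: 7.1
tool_pos: [0.45, 0.0049, 0.2953]
orientation: [0.991, 0.137, 0.004, 0.002]
ft_force: [-1.3, -0.5, 0.2]
finger_gap: 0.0005
```

Run:
```python
from h import *
where()
for n in("scene","wrist"):
    im=ctrl.get_image(n)[:,:,::-1]; cv2.imwrite(f"pics/{n}9.png",im)
    if n=="scene": cv2.imwrite("pics/scene9c.png",cv2.resize(im[185:325,200:360],None,fx=5,fy=4.28,interpolation=cv2.INTER_CUBIC))
```

```text
t 7.1 rail y -3.43 x -81.14 tip z 198.34 F [-1.34 -0.51  0.17] gap 0.0005384354631917692 q [-0.07   0.079  1.802 -0.002  1.253  1.226]
```

View pics/scene9c.png

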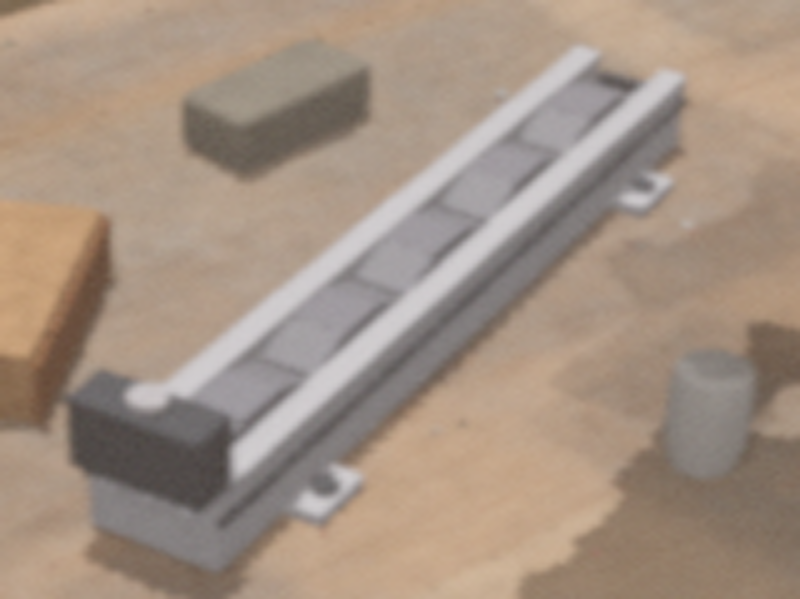

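View pics/wrist9.png

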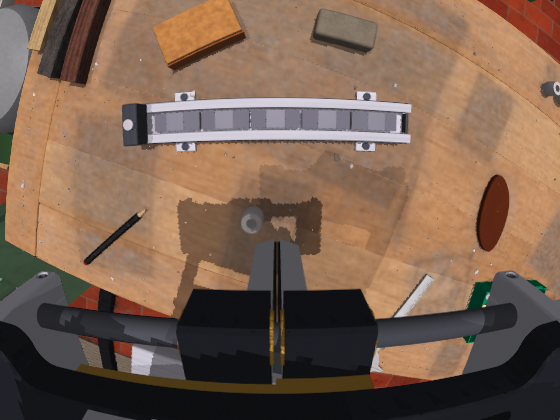

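The scene crop shows all five covers equally low in the slot, from (575,110) to (245,395). The whetstone, sanding block and collet are where they were, and the arm is clear.

```bash
python3 -c "
from h import *
print(ctrl.job_done()); where()"
```

```text
the job is handed in; nothing more can be done
None
the job is handed in; nothing more can be done
```

All five covers are pressed home, and I handed the job in at about 7.2 s. With the gripper shut and the jaws along the rail, I pressed cover 1 down. From there I stroked towards the stop block in one pass, covers 2 to 5 in order.

- **Covers home:** every cover stopped the fingertips at about 36.35 mm measured tip height, close to the 36 mm home height, with 10–14 N of press against the 3 N friction. The last scene picture shows all five equally low in the slot.
- **Loose things:** the whetstone, sanding block and collet look unmoved in the last pictures, by eye only. The arm was clear of everything when I handed in.
- **Disagreement:** the wrist camera placed the rail about 2 mm across and 3–4 mm along from where the top and scene views put it. I used a compromise position at the start, which the slot and crown widths allowed for.
- **Not measured:** forces were read only at the end of each move, so peaks in between were not seen. The sideways offset drifted to about 1.7 mm during the stroke, still inside the slot.

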